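# Turn the lazy Susan by its rim to bring the pepper mill to the chopping board

## Robot

A 6-joint arm with a two-finger parallel gripper is mounted at the origin on a cart in front of the work surface, level with it; the furniture and walls round the work are solid. World frame = base frame: x ahead of the robot, y to its left, z up, the work surface at z = 0. Lengths are in mm, angles in rad, forces in N, time in s.
With the tool pointing down it reaches from about 350 to 775 mm from the base axis. Payload 7.3 kg.
Tool frame: the origin (TCP) lies on the mounting face of the last link; the fingertips stand 178 mm ahead of it and the grasp point (between the pads) lies 159 mm ahead of it; z points along the fingers, y is the line along which they close (so a half turn about z gives the same grasp; the last joint's range is limited). The gripper opens to 92 mm and grips with 3 to 60 N. Pads are 19 mm wide; open, the fingers measure 130 mm over their backs; the gripper's body (75 mm by 190 mm) begins 47 mm behind the grasp point.
Start: joints at [-1.267, 0.342, 1.524, -0, 1.275, -0.146], TCP at [228.281, -472.774, 404.741] pointing down, gripper open.
Joint ranges: [-2.53, 2.53], [-0.77, 2.02], [0.04, 2.7], [-1, 4.14], [0.28, 2.66], [-3.11, 3.11]. Speed limits (rad/s): [2.57, 2.57, 3.14, 3.14, 3.14, 3.14].

## Interface

Orientations are given as [roll, pitch, yaw] about the fixed x, y, z axes, in that order (R = Rz(yaw) Ry(pitch) Rx(roll)).
In Python, from plant import bot, viewer, monitor, job gives the robot as it stands (bot), with the cameras (viewer), the readings (monitor) and the job (job).
- The arm moves only by the tool shift_gripper, called after ">>>" as name(argument=value, ...), one argument or row to a line, values as JSON. Schema: {"type":"object","properties":{"deltas":{"type":"array","items":{"type":"number"},"minItems":5,"maxItems":25},"only":{"type":"string"},"quiet":{"type":"boolean"},"lines":{"type":"string"}},"required":["deltas"],"additionalProperties":false}. deltas is one flat list of numbers that holds 1 to 5 rows one after another, with no inner brackets; each row has 5 numbers: the finger opening in mm, then dx, dy, dz in shares of 750 mm (1.0 is 750 mm), then a turn about the tool's z in shares of 90 degrees (1.0 is 90 degrees); each row is the pose to reach, as a shift and turn from the pose commanded when the call began, along the tool's axes at that moment; what a row does not reach only later rows make up. A row lasts 1/8 s, in which the tool goes at most 62.5 mm and 0.188 rad, less where a joint would pass 70% of its speed; a pose out of reach is approached as far as the arm can. The fingers move at their own pace and stop on an object; the grip force is fixed at half the most. Time passes only in rows, so rows that do not move let the fingers close. The tool returns the time, the measured TCP pose, the force, the opening and the grip force at its end. only (a regular expression) keeps the lines of the reply that match it, lines (a string "A,B") keeps lines A to B, and quiet returns only ok. A shift or turn number past 1, either way, is cut back to 1. Input that does not fit is refused with a message, and nothing moves.
- monitor.get_obs(): the state, without advancing time (a new reading comes with each control period).
- viewer.capture(name): name is "scene" or "top" or "wrist"; returns a dict with "color" (384x512x3 uint8, red, green, blue), "K" (3x3 intrinsics, pixels), "k1" (the pictures are not rectified: a ray, as slopes to the right and down, at radius r is drawn at 1 + k1 r^2 times it, then the intrinsics apply), "R" (3x3) and "t" (3): a world point X has camera coordinates R X + t. Camera axes: x right, y down, z forward; pixel columns grow to the right and rows downward; lengths in mm; the calibration is good to about 2 mm. A picture is of the moment at which its call begins. There is no depth.
- job.close_job(): hands the job in; it is judged then, once.
The state is a dict: "time": time; "joint_positions": joint angles; "dq": joint speeds; "tau": joint torques, N m; "tool_pos": TCP position; "tcp_rot": TCP orientation; "contact_force": force on the tool from outside, world axes, zero at the start; "moment": the same for the moment, N m; "grip_width": finger opening in mm; "finger_force": force on a finger pad.
Only numpy, scipy, OpenCV 4.12 (cv2) and the standard library are available. Lean on these libraries where they do the work, as an engineer would, in place of code of your own. Each camera call takes 0.05 s, during which the arm holds its last target. There are 200 camera calls.

## Task

Bring the tall wooden pepper mill round to the chopping board: turn the lazy Susan with the shut fingertips set in one of the dents of its rim, following the rim round gently, until the mill stands on the side next to the board, in line with the middle of the board. Nothing is picked up or pushed by hand: do not touch the mill, the shaker and the jars that ride on the turntable, and leave the board and what lies on it where they are.

Things in the scene. Friction and masses are not known exactly. Their poses are not given: they have to be found in the camera images.
- susan_top (a point): Centre of the upper face of the lazy Susan's turntable, 31 mm above the worktop; turns with it. The turntable is a pale wooden disc with a cork inlay, 330 mm in diameter, 18 mm thick, underside 13 mm above the worktop. Its rim has 8 equal dents at 0, 45, 90 ... 315 degrees from this point's x axis. The mill and jars stand loose on it, within 92 mm of the centre, and are carried round.
- dent (a point): The middle of the dent at 0 degrees, 155 mm from the turntable's centre, at the height of its upper face; turns with it. Each dent is open outward and cut right through from top to bottom, a round bite of 52 mm diameter centred 167 mm from the axis, so 24 mm deep (its bottom is 141 mm from the axis), shoulders rounded by 12 mm; below it is only the worktop.
- susan_base: Foot of the lazy Susan, fixed to the worktop, hidden under the turntable: 170 mm in diameter, origin on the worktop at the turntable's axis; does not turn.
- susan (a joint): Angle of the turntable about the vertical, rad, counter-clockwise from above positive, starts anywhere from -0.4 to 0.4 (an angle from the foot, not a measure of where the mill is). It turns freely either way more than a full turn; the bearing drags with 0.1 N m (about 0.6 N at the rim) and the turntable stays where it is left.
- pepper_mill: Tall turned wooden pepper mill with a small metal knob, 58 mm in diameter, 170 mm high, origin at the centre of its underside; stands on the turntable 56 mm from the centre, upright.
- beside_board (a point): Fixed point in the air just at the turntable's upper face, 56 mm from the turntable's centre towards the middle of the chopping board; it does not turn. Here the pepper mill's foot shall end.
- salt_shaker: Clear salt shaker with a metal cap, 44 mm in diameter, 90 mm high, origin at the centre of its underside; stands on the turntable 56 mm from the centre.
- spice_jar_a: Slim spice jar with a dark cap, 41 mm in diameter, 105 mm high, origin at the centre of its underside; stands on the turntable 56 mm from the centre.
- spice_jar_b: Another spice jar of the same size, with a dark cap; origin at the centre of its underside; stands on the turntable 56 mm from the centre.
- board: Wooden chopping board lying loose on the worktop beside the lazy Susan, 180 mm (its x) by 265 mm (its y), 21 mm thick, origin at the centre of its underside, which is about 280 mm from the turntable's centre; its x axis points at the turntable's centre, about 25 mm from board to rim.
- garlic: Garlic bulb on the board, 53 mm, origin at its underside.
- lime: Lime on the board, 53 x 46 x 48 mm, origin at its underside.

How it is judged:
By the outcome, as a careful person would: the job done as asked, in the order asked, and still so for the second after the job is handed in, with the robot touching nothing.
It also fails if it takes over 64 s, if anything falls off the work surface, if the arm or the gripper's body presses on something with over 40 N, if the wrist force passes 120 N, or if a joint passes its speed limit or range.

## Working session

There is one attempt and no reset: what is moved stays moved. The work goes in short steps, Python scripts to look and compute and a tool call to move; the robot and the scene stay as the last step left them, time stands still between calls to the robot, and variables do not carry over. Pictures are saved under pics/ and viewed, at most 10 in all, crops included, and the job is handed in when it is done.

```bash
ls; mkdir -p pics; python3 - <<'E'
from plant import bot, viewer, monitor, job
import cv2,numpy as np,pickle
d={n:viewer.capture(n) for n in("scene","top")}
pickle.dump(d,open('c0.pkl','wb'))
for n in d:
  cv2.imwrite(f'pics/{n}0.png',d[n]['color'][:,:,::-1]); print(n,d[n]['K'].tolist(),d[n]['k1'],(-d[n]['R'].T@d[n]['t']).round())
o=monitor.get_obs();print(o['tool_pos'],o['tcp_rot'],o['time'])
E
```

```text
pics
plant.py
scene [[421.55540090018184, 0.0, 249.5249179252469], [0.0, 421.55540090018184, 192.8891078731126], [0.0, 0.0, 1.0]] -0.12529917197361232 [-255.  709.  511.]
top [[464.0831735312436, 0.0, 261.2531889141706], [0.0, 464.0831735312436, 184.03243696273495], [0.0, 0.0, 1.0]] -0.13098137497811863 [ 386.  290. 1009.]
[ 228.24452151 -472.66542878  404.0999073 ] [-3.14018625e+00 -1.76630125e-04  4.49825591e-01] 0.1
```

View pics/scene0.png

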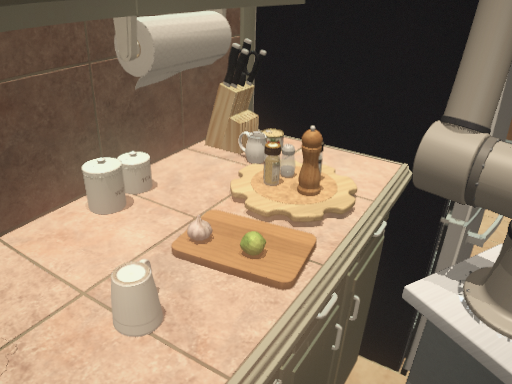

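View pics/top0.png

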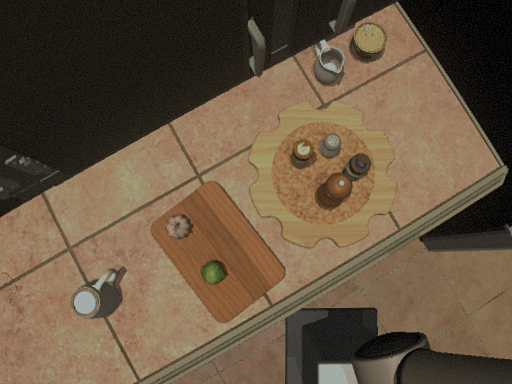

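The scene view shows the mill at about (312,160), its knob at (313,128), with the board in front of the turntable. In the top view the turntable is centred near (323,174), the mill's head is at (340,185) and the board at (218,251). Next I'll measure these.

```bash
cat > h.py <<'E'
import numpy as np,cv2
def rays(c,px):
    D=np.array([c['k1'],0,0,0,0.])
    # drawn = s*(1+k1 r^2): OpenCV model
    u=cv2.undistortPoints(np.float64(px).reshape(-1,1,2),c['K'],D)[:,0]
    return -c['R'].T@c['t'], np.c_[u,np.ones(len(u))]@c['R']
def plane(c,px,z):
    o,d=rays(c,px); return o+d*((z-o[2])/d[:,2])[:,None]
def tri(c1,p1,c2,p2):
    A=np.zeros((3,3));b=np.zeros(3);L=[]
    for c,p in((c1,p1),(c2,p2)):
        o,d=rays(c,[p]);d=d[0]/np.linalg.norm(d[0]);P=np.eye(3)-np.outer(d,d);A+=P;b+=P@o;L.append((P,o))
    X=np.linalg.solve(A,b); return X,[np.linalg.norm(P@(X-o)) for P,o in L]
def proj(c,X):
    return cv2.projectPoints(np.float64(X).reshape(-1,1,3),cv2.Rodrigues(c['R'])[0],c['t'],c['K'],np.array([c['k1'],0,0,0,0.]))[0][:,0]
def table(c,z=31,verbose=True):
    from scipy.optimize import least_squares
    hsv=cv2.cvtColor(c['color'],cv2.COLOR_RGB2HSV)
    m=cv2.inRange(hsv,(17,85,90),(28,255,255))
    m=cv2.morphologyEx(m,cv2.MORPH_OPEN,np.ones((3,3)))
    n,l,s,_=cv2.connectedComponentsWithStats(m); i=1+np.argmax(s[1:,4]); m=np.uint8(l==i)*255
    k=max(cv2.findContours(m,cv2.RETR_EXTERNAL,cv2.CHAIN_APPROX_NONE)[0],key=cv2.contourArea)[:,0]
    P=plane(c,k,z)[:,:2]
    H=cv2.convexHull(np.float32(P))[:,0]
    (x,y),r=cv2.minEnclosingCircle(np.float32(P))
    def f(q):
        v=P-q[:2];rr=np.hypot(*v.T);a=np.arctan2(v[:,1],v[:,0])-q[2]
        a=(a+np.pi/8)%(np.pi/4)-np.pi/8
        s=167*np.sin(a); inb=np.abs(s)<26
        bite=167*np.cos(a)-np.sqrt(np.maximum(26**2-s**2,0))
        return rr-np.where(inb,np.minimum(bite,q[3]),q[3])
    best=min((least_squares(f,[x,y,p,165],loss='soft_l1',f_scale=2) for p in np.arange(-.35,.4,.1)),key=lambda s:s.cost)
    if verbose: print('table',best.x.round(3),'enc r',round(r,1),'rms',np.sqrt(np.median(f(best.x)**2)).round(2))
    return best.x,m
E
python3 - <<'E'
import pickle,cv2,numpy as np
from h import *
d=pickle.load(open('c0.pkl','rb'));T=d['top'];S=d['scene']
q,m=table(T)
q2,m2=table(S)
# board: reddish wood
for c,n in((T,'T'),(S,'S')):
    hsv=cv2.cvtColor(c['color'],cv2.COLOR_RGB2HSV); print(hsv[270,230] if n=='T' else hsv[255,215])
a=cv2.resize(T['color'][90:260,235:410],None,fx=4,fy=4)
b=cv2.resize(S['color'][110:230,220:370],None,fx=4,fy=4)
cv2.imwrite('pics/a.png',cv2.resize(T['color'][130:230,270:400],None,fx=6,fy=6)[:,:,::-1][:600,:780])
cv2.imwrite('pics/b.png',cv2.resize(S['color'][115:215,235:365],None,fx=6,fy=6)[:,:,::-1])
E
```

```text
table [5.58793e+02 1.48922e+02 2.20000e-02 1.61628e+02] enc r 166.9 rms 2.31
table [ 5.51676e+02  1.48188e+02 -7.00000e-03  1.58626e+02] enc r 167.0 rms 10.28
[ 13 152 126]
[ 15 129 211]
```

View pics/a.png

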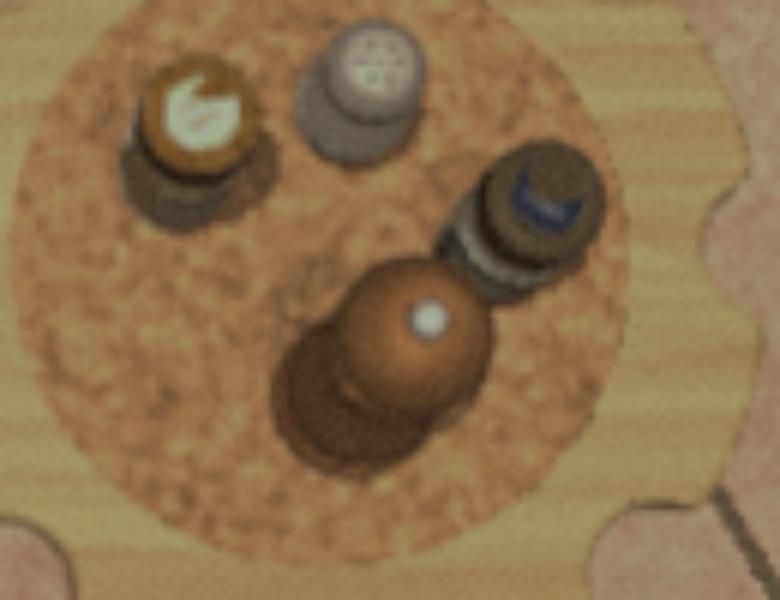

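View pics/b.png

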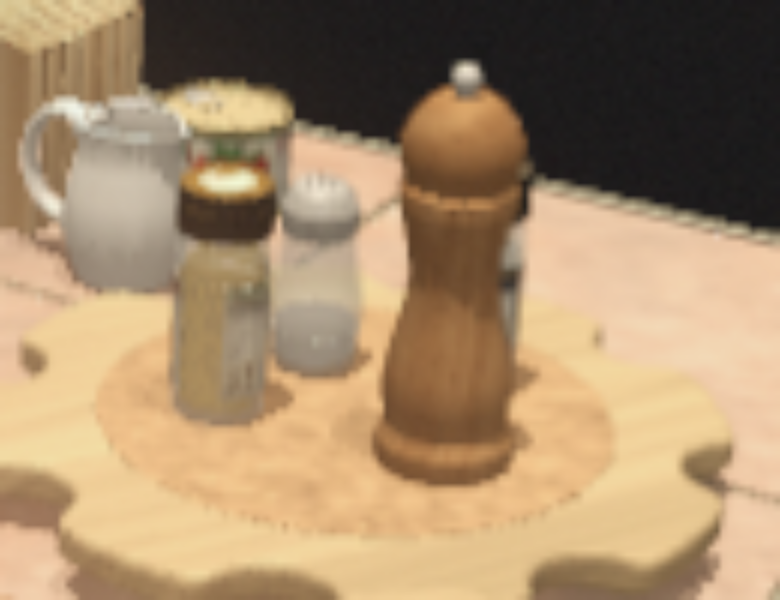

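The crops put the mill's knob at top (341.3,182.9) and scene (312.3,127.5). The mill's foot is at scene crop (443,460) and jar_b stands right beside it.

```bash
cat > meas.py <<'E'
import pickle,cv2,numpy as np,sys
from h import *
d=pickle.load(open('c0.pkl','rb'));T=d['top'];S=d['scene']
q,m=table(T); C=q[:2]
# cork in top: circle check
h=cv2.cvtColor(T['color'],cv2.COLOR_RGB2HSV)
k=max(cv2.findContours(255-m,cv2.RETR_CCOMP,cv2.CHAIN_APPROX_NONE)[0],key=lambda k:cv2.contourArea(k) if 5000<cv2.contourArea(k)<20000 else 0)
hull=cv2.convexHull(plane(T,k[:,0],31)[:,:2].astype(np.float32));print('cork',cv2.minEnclosingCircle(hull),cv2.fitEllipse(hull))
X,e=tri(T,(341.3,182.9),S,(312.3,127.5));print('knob',X.round(1),np.round(e,2),'rel',(X[:2]-C).round(1),np.hypot(*(X[:2]-C)))
v=X[:2]-C;am=np.degrees(np.arctan2(v[1],v[0]))
# board
bm=cv2.inRange(h,(5,110,60),(17,255,255));bm[:,290:]=0
bm=cv2.morphologyEx(bm,cv2.MORPH_OPEN,np.ones((7,7)))
n,l,s,_=cv2.connectedComponentsWithStats(bm);i=1+np.argmax(s[1:,4]);bm=np.uint8(l==i)*255
kb=max(cv2.findContours(bm,cv2.RETR_EXTERNAL,cv2.CHAIN_APPROX_NONE)[0],key=cv2.contourArea)[:,0]
r=cv2.minAreaRect(plane(T,kb,21)[:,:2].astype(np.float32));print('board',r)
w=np.array(r[0])-C;ab=np.degrees(np.arctan2(w[1],w[0]));print('dist',np.hypot(*w),'board ang',ab,'mill ang',am,'turn',(ab-am+180)%360-180)
print('dents',[(round((np.degrees(q[2])+45*j+180)%360-180,1),*(C+155*np.array([np.cos(q[2]+np.pi/4*j),np.sin(q[2]+np.pi/4*j)])).round()) for j in range(8)])
im=T['color'][:,:,::-1].copy()
t=np.linspace(0,2*np.pi,361);
for R,col in((165,(0,255,0)),):
    cv2.polylines(im,[proj(T,np.c_[C[0]+R*np.cos(t),C[1]+R*np.sin(t),0*t+31]).astype(int)],True,col)
for j in range(8):
    a=q[2]+np.pi/4*j;cc=C+167*np.array([np.cos(a),np.sin(a)])
    cv2.polylines(im,[proj(T,np.c_[cc[0]+26*np.cos(t),cc[1]+26*np.sin(t),0*t+31]).astype(int)],True,(255,0,0))
    cv2.putText(im,str(j),tuple(int(x) for x in proj(T,[*cc,31])[0]),0,.35,(0,0,255))
cv2.polylines(im,[proj(T,np.c_[cv2.boxPoints(r),np.full(4,21.)]).astype(int)],True,(255,0,255))
cv2.imwrite('pics/ov.png',cv2.resize(im[80:340,130:420],None,fx=2.3,fy=2.3))
E
python3 meas.py
```

```text
table [5.58793e+02 1.48922e+02 2.20000e-02 1.61628e+02] enc r 166.9 rms 2.31
cork ((558.3768310546875, 150.20570373535156), 168.87173461914062) ((558.2643432617188, 149.01002502441406), (331.72137451171875, 332.3497314453125), 3.75085186958313)
knob [509.5 139.8 196.7] [0.04 0.04] rel [-49.3  -9.1] 50.141175897256815
board ((390.433349609375, 373.913818359375), (265.2550354003906, 180.54830932617188), 38.22840881347656)
dist 281.0095268205946 board ang 126.80733550209587 mill ang -169.48947686371042 turn -63.70318763419368
dents [(np.float64(1.3), np.float64(714.0), np.float64(152.0)), (np.float64(46.3), np.float64(666.0), np.float64(261.0)), (np.float64(91.3), np.float64(555.0), np.float64(304.0)), (np.float64(136.3), np.float64(447.0), np.float64(256.0)), (np.float64(-178.7), np.float64(404.0), np.float64(145.0)), (np.float64(-133.7), np.float64(452.0), np.float64(37.0)), (np.float64(-88.7), np.float64(562.0), np.float64(-6.0)), (np.float64(-43.7), np.float64(671.0), np.float64(42.0))]
```

View pics/ov.png

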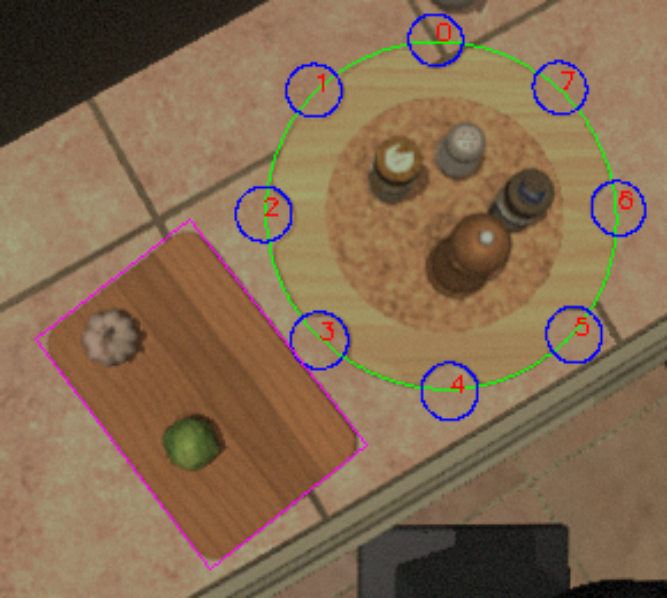

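The overlay fits: the dents and board match, the board is 281 mm from the centre and its size is right. The mill has to turn about -64° (clockwise). I'll use dent 5 on the near right side, which ends at 162° and stays clear of the board. First I'll cross-check the mill axis at its foot and work out the approach.

```bash
cat > go.py <<'E'
import numpy as np
from plant import bot, viewer, monitor, job
C=np.array([558.6,149.2])
def rel(x,y,z,yaw):
    o=monitor.get_obs();p=np.array(o['tool_pos']);r,pi_,y0=o['tcp_rot']
    d=np.array([x,y,z])-p;c,s=np.cos(y0),np.sin(y0)
    tx=np.array([c,s,0]);ty=np.array([s,-c,0])
    return np.array([d@tx,d@ty,-d[2],-((yaw-y0+np.pi)%(2*np.pi)-np.pi)])
def arc(deg,R=163,z=192):
    a=np.radians(deg);return rel(*(C+R*np.array([np.cos(a),np.sin(a)])),z,a+np.pi)
E
python3 - <<'E'
import pickle
from h import *;from go import *
d=pickle.load(open('c0.pkl','rb'));T=d['top'];S=d['scene']
f=lambda x,y,ox,oy:((x+.5)/6-.5+ox,(y+.5)/6-.5+oy)
print('foot top',plane(T,[f(354,396,270,130)],31)[0].round(1))
L=plane(S,[f(372,445,235,115),f(517,445,235,115),f(443,481,235,115)],31);print('foot scene L,R,front',L.round(1).tolist())
v=L[2][:2]+29*(L[2]-(-S['R'].T@S['t']))[:2]/np.linalg.norm((L[2]-(-S['R'].T@S['t']))[:2]);print('centre from front',v)
for n in(v,plane(T,[f(354,396,270,130)],31)[0][:2]):
  w=n-C;print(np.hypot(*w),np.degrees(np.arctan2(w[1],w[0])))
print(arc(-133.7,z=404).round(2))
E
```

```text
foot top [507.3 137.   31. ]
foot scene L,R,front [[528.1, 157.5, 31.0], [501.9, 101.2, 31.0], [488.1, 148.7, 31.0]]
centre from front [511.21750356 131.26311344]
50.66392077291315 -159.265583416212
52.691802337445885 -166.66224817705367
[ 4.1523e+02 -3.5921e+02  1.0000e-01 -3.6000e-01]
```

The manual's scale: shifts go in shares of 750 mm and turns go in shares of 90 degrees. Converting my numbers, 230 mm is 0.3067, -200 mm is -0.2667, -0.2 rad is -0.1273.

>>> shift_gripper(
  deltas=[0,0.0613,-0.0533,0,-0.0255,0,0.1227,-0.1067,0,-0.0509,0,0.184,-0.16,0,-0.0764,0,0.2453,-0.2133,0,-0.1019,0,0.3067,-0.2667,0,-0.1273],
)

```text
time: 0.72
tool_pos: [348.7, -190.8, 404.6]
tcp_rot: [3.142, -0.0, 0.651]
contact_force: [1.2, -1.1, -0.1]
grip_width: 46.7
finger_force: 0.0
```

>>> shift_gripper(
  deltas=[0,0.0613,-0.0533,0,-0.0255,0,0.1227,-0.1067,0,-0.0509,0,0.184,-0.16,0,-0.0764,0,0.2467,-0.212,0,-0.1019,0,0.2467,-0.212,0,-0.1019],
)

```text
time: 1.35
tool_pos: [399.5, 49.6, 404.5]
tcp_rot: [-3.141, -0.0, 0.818]
contact_force: [0.0, 0.5, -0.1]
grip_width: 0.5
finger_force: 0.0
```

```bash
python3 -c "
from go import *
print(arc(-133.7,z=404).round(2));print(arc(-133.7,R=167,z=192).round(2))"
```

```text
[1.847e+01 4.642e+01 4.800e-01 1.000e-02]
[1.4470e+01 4.6380e+01 2.1248e+02 1.0000e-02]
```

Scaled: 140 mm is 0.1867, 90 mm is 0.12.

>>> shift_gripper(
  deltas=[0,0.02,0.0613,0,0,0,0.02,0.0613,0.0533,0,0,0.02,0.0613,0.12,0,0,0.02,0.0613,0.1867,0,0,0.02,0.0613,0.1867,0],
)

```text
time: 1.98
tool_pos: [441.9, 24.1, 262.1]
tcp_rot: [-3.135, 0.005, 0.808]
contact_force: [-0.3, -0.9, 0.3]
grip_width: 0.2
finger_force: 0.0
```

```bash
python3 - <<'E'
from go import *
import cv2
print(arc(-133.7,R=165,z=192).round(2))
c=viewer.capture('wrist');t=viewer.capture('top')
im=np.hstack([cv2.resize(c['color'],(400,300)),cv2.resize(t['color'][80:305,230:530],(400,300))])
cv2.imwrite('pics/w1.png',im[:,:,::-1])
E
```

```text
[ 6.08 -2.06 70.13  0.  ]
```

View pics/w1.png

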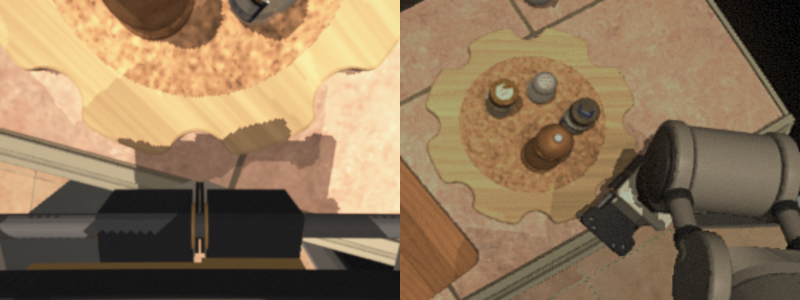

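The wrist view shows the shut fingertips at (200,185) facing the middle dent at about (190,145), with its neighbouring dents even at x=45 and x=340. I'll go down into it.

Scaled: 70 mm is 0.0933, 62 mm is 0.0827.

>>> shift_gripper(
  deltas=[0,0.008,-0.0027,0.02,0,0,0.008,-0.0027,0.0467,0,0,0.008,-0.0027,0.0667,0,0,0.008,-0.0027,0.0827,0,0,0.008,-0.0027,0.0933,0],
)

```text
time: 2.7
tool_pos: [446.1, 30.8, 194.5]
tcp_rot: [3.141, -0.0, 0.81]
contact_force: [0.0, 0.1, 0.0]
grip_width: 0.4
finger_force: 0.0
```

>>> shift_gripper(
  deltas=[0,0,0,0,0,0,0,0,0,0],
)

```text
time: 2.95
tool_pos: [446.1, 30.7, 195.1]
tcp_rot: [3.141, -0.0, 0.81]
contact_force: [-0.9, 0.1, 0.2]
grip_width: 0.6
finger_force: 0.0
```

```bash
python3 - <<'E'
from go import *
print(arc(-133.7,R=163).round(2))
import cv2
from h import *
c=viewer.capture('wrist')
o=monitor.get_obs();x,y,_=o['tool_pos']
im=c['color'][:,:,::-1].copy()
t=np.linspace(0,2*np.pi,90);a=np.radians(-133.7);cc=C+167*np.array([np.cos(a),np.sin(a)])
cv2.polylines(im,[proj(c,np.c_[cc[0]+26*np.cos(t),cc[1]+26*np.sin(t),0*t+31]).astype(int)],True,(255,0,0))
cv2.imwrite('pics/w2.png',im)
E
```

```text
[ 0.38 -0.55  3.07  0.  ]
```

View pics/w2.png

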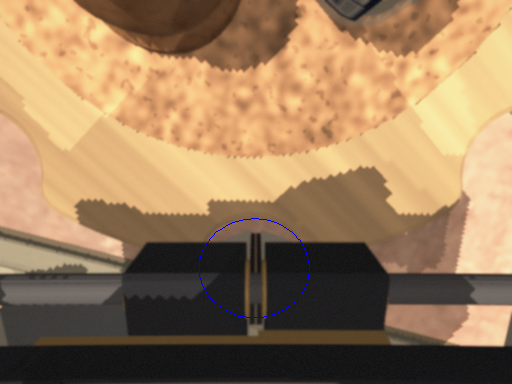

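The tips are in the dent with no contact force. I'll start the clockwise arc: along -y, turning with the rim.

Scaled: -40.3 mm is -0.0537, -32.4 mm is -0.0432, 0.25 rad is 0.1592.

>>> shift_gripper(
  deltas=[0,0.0003,-0.0109,0.0013,0.0318,0,0.0011,-0.0217,0.0027,0.0637,0,0.0024,-0.0325,0.004,0.0955,0,0.0043,-0.0432,0.004,0.1273,0,0.0068,-0.0537,0.004,0.1592],
)

```text
time: 3.62
tool_pos: [420.2, 62.3, 192.1]
tcp_rot: [3.141, -0.001, 0.558]
contact_force: [-0.4, -1.0, 0.1]
grip_width: 0.3
finger_force: 0.5
```

>>> shift_gripper(
  deltas=[0,0.0003,-0.0109,0,0.0318,0,0.0011,-0.0217,0,0.0637,0,0.0024,-0.0325,0,0.0955,0,0.0043,-0.0432,0,0.1273,0,0.0068,-0.0537,0,0.1592],
)

```text
time: 4.25
tool_pos: [403.0, 99.2, 192.1]
tcp_rot: [3.141, -0.0, 0.308]
contact_force: [-1.2, -0.8, 0.5]
grip_width: 0.1
finger_force: 0.6
```

```bash
python3 - <<'E'
from go import *
from h import table
o=monitor.get_obs();v=np.array(o['tool_pos'])[:2]-C;print(np.hypot(*v),np.degrees(np.arctan2(v[1],v[0])),o['contact_force'],np.degrees(o['tcp_rot'][2])-180)
q,m=table(viewer.capture('top'));print(np.degrees(q[2]))
E
```

```text
163.41213143633607 -162.18689698867934 [-1.24062051 -0.76058487  0.45802709] -162.34149598495412
table [5.67234e+02 1.51828e+02 2.58000e-01 1.38518e+02] enc r 165.7 rms 17.23
14.779927628284813
```

Scaled: -40.3 mm is -0.0537, -32.4 mm is -0.0432, 0.25 rad is 0.1592.

>>> shift_gripper(
  deltas=[0,0.0003,-0.0109,0,0.0318,0,0.0011,-0.0217,0,0.0637,0,0.0024,-0.0325,0,0.0955,0,0.0043,-0.0432,0,0.1273,0,0.0068,-0.0537,0,0.1592],
)

```text
time: 4.92
tool_pos: [395.8, 139.1, 192.0]
tcp_rot: [3.141, -0.001, 0.059]
contact_force: [-0.2, -1.0, 0.7]
grip_width: 0.5
finger_force: 0.4
```

>>> shift_gripper(
  deltas=[0,0.0003,-0.0109,0,0.0318,0,0.0011,-0.0217,0,0.0637,0,0.0024,-0.0325,0,0.0955,0,0.0043,-0.0432,0,0.1273,0,0.0068,-0.0537,0,0.1592],
)

```text
time: 5.55
tool_pos: [398.5, 179.6, 192.0]
tcp_rot: [3.142, -0.0, -0.191]
contact_force: [-0.4, -0.6, -0.1]
grip_width: 0.4
finger_force: 0.4
```

>>> shift_gripper(
  deltas=[0,0,0,0,0,0,0,0,0,0],
)

```text
time: 5.8
tool_pos: [398.5, 179.3, 191.8]
tcp_rot: [3.142, -0.0, -0.189]
contact_force: [-0.2, 0.7, -0.5]
grip_width: 0.3
finger_force: 0.0
```

```bash
python3 - <<'E'
from go import *
import cv2,pickle
o=monitor.get_obs();v=np.array(o['tool_pos'])[:2]-C;print(np.hypot(*v),np.degrees(np.arctan2(v[1],v[0])),o['contact_force'],np.degrees(o['tcp_rot'][2])-180)
d={n:viewer.capture(n) for n in('scene','top')};pickle.dump(d,open('c1.pkl','wb'))
im=np.hstack([cv2.resize(d['top']['color'][100:260,240:400],(400,400),interpolation=2),cv2.resize(d['scene']['color'][100:235,225:360],(400,400),interpolation=2)])
cv2.imwrite('pics/t1.png',im[:,:,::-1])
E
```

```text
162.9313490334947 169.3556569363496 [-0.18304614  0.65951757 -0.52807286] -190.82151927808764
```

View pics/t1.png

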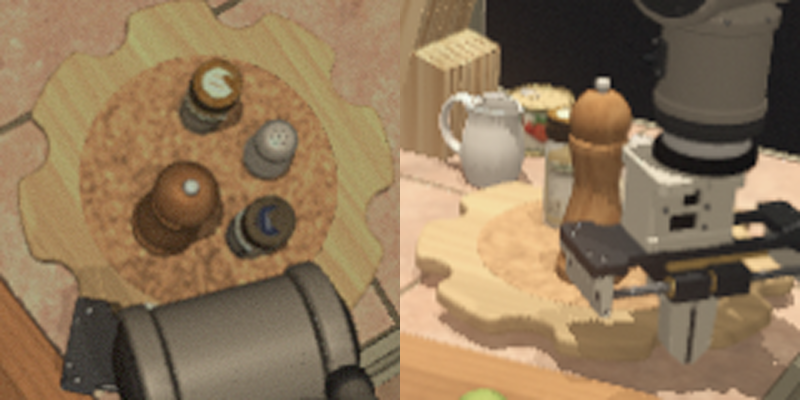

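The top crop shows the mill's knob at (190,187) and its foot centre near (167,224). In the scene crop the knob is at (602,84). The jars are still upright.

```bash
cat > mill.py <<'E'
from h import *;from go import *
import pickle
def knob(c,guess,r=6):
    x,y=map(int,np.round(guess));p=c['color'][y-r:y+r+1,x-r:x+r+1].astype(float)
    w=np.clip(p.min(2)-100,0,None);w[p.max(2)-p.min(2)>45]=0
    yy,xx=np.mgrid[y-r:y+r+1,x-r:x+r+1];return (xx*w).sum()/w.sum(),(yy*w).sum()/w.sum()
def ang(v):v=v[:2]-C;return v.round(1),np.hypot(*v).round(1),np.degrees(np.arctan2(v[1],v[0])).round(1)
E
python3 - <<'E'
from mill import *
for f,a,b in(('c0.pkl',(341.3,182.9),(312.3,127.5)),('c1.pkl',(315.6,174.4),(292.9,128.1))):
    d=pickle.load(open(f,'rb'));T=d['top'];S=d['scene']
    ka=knob(T,a,3);print(ka,a,b)
    X,e=tri(T,ka,S,b);print(X.round(1),np.round(e,1),ang(X)); print('z197 top only',ang(plane(T,[ka],197)[0]))
print('foot',ang(plane(T,[(306.6,189.4)],31)[0]))
E
```

```text
(np.float64(341.1781681304893), np.float64(182.78544542032623)) (341.3, 182.9) (312.3, 127.5)
[509.6 139.9 196.7] [0.2 0.2] (array([-49. ,  -9.3]), np.float64(49.9), np.float64(-169.2))
z197 top only (array([-48.9,  -9.1]), np.float64(49.8), np.float64(-169.4))
(np.float64(316.0208333333333), np.float64(174.18353174603175)) (315.6, 174.4) (292.9, 128.1)
[524.8 184.4 196.4] [0.5 0.5] (array([-33.8,  35.2]), np.float64(48.8), np.float64(133.8))
z197 top only (array([-33.7,  35.7]), np.float64(49.1), np.float64(133.3))
foot (array([-38.2,  34.8]), np.float64(51.6), np.float64(137.7))
```

```bash
python3 - <<'E'
from mill import *
d0=pickle.load(open('c0.pkl','rb'))['top'];d1=pickle.load(open('c1.pkl','rb'))['top']
f=lambda x,y:((x+.5)/6-.5+270,(y+.5)/6-.5+130)
g=lambda x,y:((x+.5)/2.5-.5+240,(y+.5)/2.5-.5+100)
for n,p,q,z in(('salt',f(377,68),g(278,137),121),('a',f(203,115),g(218,82),136),('b',f(545,203),g(268,220),136)):
    for c,k in((d0,p),(d1,q)): print(n,ang(plane(c,[k],z)[0]))
# turntable phase in frame 1: dark/pale boundary, drop occluded part
c=d1;hsv=cv2.cvtColor(c['color'],cv2.COLOR_RGB2HSV)
t=np.radians(np.arange(-150,140,1.))
def rim(c):
    hsv=cv2.cvtColor(c['color'],cv2.COLOR_RGB2HSV).astype(float);out=[]
    for a in t:
        R=np.arange(130,178,.5);uv=proj(c,np.c_[C[0]+R*np.cos(a),C[1]+R*np.sin(a),0*R+31]).astype(np.float32)
        h=cv2.remap(hsv[:,:,0].astype(np.float32),uv[:,0].copy(),uv[:,1].copy(),1).ravel();ok=h>16
        out.append(R[np.argmin(ok)] if not ok.all() else 178)
    return np.array(out)
r0,r1=rim(d0),rim(d1)
for r in(r0,r1):
    z=((r-np.median(r)).clip(-30,10)*np.exp(8j*t)).sum();print('phase deg (dent)',(np.degrees(np.angle(-z))/8)) 
    s=r-r.mean();print(np.polyfit(np.cos(t),r,1),np.polyfit(np.sin(t),r,1))
E
```

```text
salt (array([46.2, -7.8]), np.float64(46.8), np.float64(-9.6))
salt (array([ 19.1, -43.9]), np.float64(47.8), np.float64(-66.5))
a (array([26.4, 51.4]), np.float64(57.8), np.float64(62.8))
a (array([59.2,  5.1]), np.float64(59.4), np.float64(5.0))
b (array([ -1.6, -58.8]), np.float64(58.9), np.float64(-91.5))
b (array([-49. , -31.2]), np.float64(58.2), np.float64(-147.5))
phase deg (dent) 0.9995542910101416
[ -1.6549925  159.62164933] [  0.28776538 159.25452705]
phase deg (dent) -9.143924104313742
[ -1.34631966 159.14511485] [ -1.6006617  158.80660777]
```

The radii keep their values after the turn, so the centre is good. The mill is at about 134° and the target is about 127°, which leaves about 7° to go.

Scaled: -20 mm is -0.0267, 1.2 mm is 0.0016, 0.12 rad is 0.0764.

>>> shift_gripper(
  deltas=[0,0.0001,-0.0067,0,0.0191,0,0.0004,-0.0133,0,0.0382,0,0.0009,-0.02,0,0.0573,0,0.0016,-0.0267,0,0.0764,0,0.0016,-0.0267,0,0.0764],
)

```text
time: 6.52
tool_pos: [403.5, 198.9, 191.7]
tcp_rot: [-3.142, -0.0, -0.309]
contact_force: [-0.8, 0.0, 0.3]
grip_width: 0.5
finger_force: 0.0
```

```bash
python3 - <<'E'
from go import *
import cv2,pickle
o=monitor.get_obs();v=np.array(o['tool_pos'])[:2]-C;print(np.hypot(*v),np.degrees(np.arctan2(v[1],v[0])),o['contact_force'])
E
```

```text
162.91069703873595 162.2410610888321 [-0.77745808  0.01719299  0.28236817]
```

>>> shift_gripper(
  deltas=[0,0,0,0,0,0,-0.0013,0.0027,0,0,0,-0.0013,0.0027,-0.02,0,0,-0.0013,0.0027,-0.0667,0,0,-0.0013,0.0027,-0.1333,0],
)

```text
time: 7.15
tool_pos: [401.3, 197.0, 291.9]
tcp_rot: [3.14, 0.003, -0.31]
contact_force: [0.6, 1.0, 1.1]
grip_width: 0.6
finger_force: 0.0
```

>>> shift_gripper(
  deltas=[0,-0.0533,0,-0.0533,0,0,-0.08,0.0667,-0.1067,0,0,-0.08,0.1333,-0.1067,0,0,-0.08,0.2133,-0.1067,0,0,-0.08,0.28,-0.1067,0],
)

```text
time: 7.78
tool_pos: [279.2, 14.4, 371.8]
tcp_rot: [3.141, -0.001, -0.309]
contact_force: [-0.1, -1.0, 0.4]
grip_width: 0.4
finger_force: 0.0
```

```bash
python3 - <<'E'
from go import *
import cv2,pickle
d={n:viewer.capture(n) for n in('scene','top')};pickle.dump(d,open('c2.pkl','wb'))
im=np.hstack([cv2.resize(d['top']['color'][100:260,240:400],(400,400),interpolation=2),cv2.resize(d['scene']['color'][100:235,225:360],(400,400),interpolation=2)])
cv2.imwrite('pics/t2.png',im[:,:,::-1])
E
```

```text
(no output)
```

View pics/t2.png

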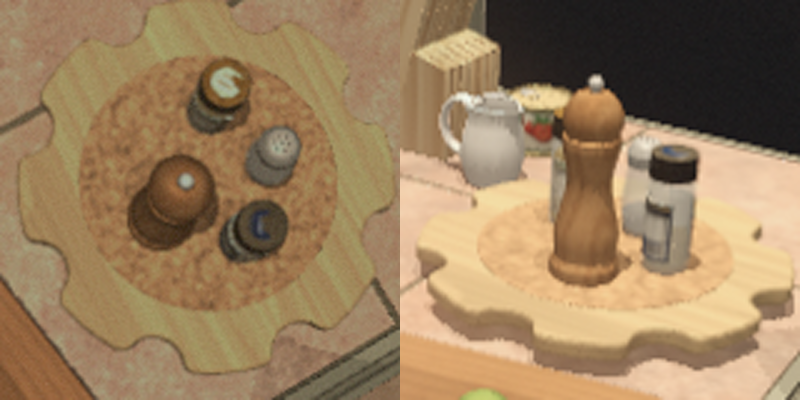

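The table is clear of the arm. The knob is at crop (186,181) in the top view and (597,83) in the scene view, with the mill on the board side. Now I'll measure the angle.

```bash
python3 - <<'E'
from mill import *
d=pickle.load(open('c2.pkl','rb'));T=d['top'];S=d['scene']
g=lambda x,y:((x+.5)/2.5-.5+240,(y+.5)/2.5-.5+100)
s=135/400;h=lambda x,y:((x-400+.5)*s-.5+225,(y+.5)*s-.5+100)
ka=knob(T,g(186,181),3);X,e=tri(T,ka,S,h(597,83));print(ka,g(186,181),X.round(1),np.round(e,1),ang(X))
print('foot top',ang(plane(T,[g(162,217)],31)[0]))
# mill foot from scene left/right silhouette at foot and the front edge
F=plane(S,[h(583,285)],31)[0];o=-S['R'].T@S['t'];u=(F-o)[:2];print('foot scene',ang(F[:2]+29*u/np.linalg.norm(u)))
q,_=table(T);q0,_=table(pickle.load(open('c0.pkl','rb'))['top']);print(np.degrees(q[2]-q0[2]))
# board again, both views: corners by minAreaRect on z=21
hs=cv2.cvtColor(T['color'],cv2.COLOR_RGB2HSV);bm=cv2.inRange(hs,(5,110,60),(17,255,255));bm[:,290:]=0
bm=cv2.morphologyEx(bm,cv2.MORPH_OPEN,np.ones((7,7)));n,l,st,_=cv2.connectedComponentsWithStats(bm);i=1+np.argmax(st[1:,4])
P=plane(T,np.argwhere(l==i)[:,::-1],21)[:,:2].astype(np.float32);r=cv2.minAreaRect(P);print(r,ang(np.array(r[0])))
# scene check: board axis & centre
hs=cv2.cvtColor(S['color'],cv2.COLOR_RGB2HSV);bm=cv2.inRange(hs,(5,110,60),(17,255,255));bm[:205]=0;bm[285:]=0;bm[:,325:]=0;bm[:,:165]=0
n,l,st,_=cv2.connectedComponentsWithStats(cv2.morphologyEx(bm,cv2.MORPH_OPEN,np.ones((7,7))));i=1+np.argmax(st[1:,4])
r=cv2.minAreaRect(plane(S,np.argwhere(l==i)[:,::-1],21)[:,:2].astype(np.float32));print('scene',r,ang(np.array(r[0])))
E
```

```text
(np.float64(313.99401913875596), np.float64(171.85287081339712)) (314.1, 172.1) [528.6 187.5 196.6] [1.1 1.1] (array([-30. ,  38.3]), np.float64(48.7), np.float64(128.1))
foot top (array([-31.9,  39.2]), np.float64(50.6), np.float64(129.2))
foot scene (array([-28.2,  36. ]), np.float64(45.7), np.float64(128.1))
table [ 5.58167e+02  1.48426e+02 -2.98000e-01  1.62230e+02] enc r 165.1 rms 1.53
table [5.58793e+02 1.48922e+02 2.20000e-02 1.61628e+02] enc r 166.9 rms 2.31
-18.35243067932386
((390.357421875, 374.55059814453125), (264.39581298828125, 181.78164672851562), 38.12822723388672) (array([-168.2,  225.4]), np.float64(281.2), np.float64(126.7))
scene ((379.85174560546875, 380.3711853027344), (269.7953186035156, 200.02780151367188), 38.2509765625) (array([-178.7,  231.2]), np.float64(292.2), np.float64(127.7))
```

The turntable has turned 63.4°. The mill stands at about 127–128° and the board's middle at 126.7°, so they are within about 1° (1 mm). The arm is clear and nothing has tipped, so I'm handing in.

>>> shift_gripper(
  deltas=[0,0,0,0,0,0,0,0,0,0,0,0,0,0,0],
)

```text
time: 8.25
tool_pos: [280.7, 16.6, 371.6]
tcp_rot: [3.142, 0.0, -0.307]
contact_force: [-1.2, -0.5, -0.4]
grip_width: 0.6
finger_force: 0.0
```

```bash
python3 -c "
from plant import bot, viewer, monitor, job
print(job.close_job())"
```

```text
the job is handed in; nothing more can be done
None
```

The lazy Susan was turned about 63° clockwise by a rim dent and the job is handed in: the pepper mill now stands on the board side, within about 1° (1 mm) of the line to the middle of the board, at about 50 mm from the turntable's centre before and after the turn (the text says 56 mm).

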